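# Reset the jam-nutted depth stop

### The job

On the depth stop with the rectangular base, loosen the hexagonal jam nut by about an eighth of a turn anticlockwise, turn the brass key-shaped adjuster above it until its nose points along the raised ridge on the stop's arm, then turn the nut back clockwise until it is fully tight, and let go. Leave the other stop, on the round base with the round nut, untouched.

Things in the scene. Friction and masses are not known exactly. Their poses are not given: they have to be found in the camera images.
- screw_stop: Depth stop fixed to the bench: dark rectangular base 106 x 66 mm, grey C-frame with a column at +x and an arm 36 mm wide, top at 52 mm, forward from it. Origin: on the worktop on the vertical screw axis; x points to the column, z up. On the axis: boss 30 mm across up to 70 mm, nut, brass key. Index ridge: steel bar on the arm, 28 to 41 mm from the axis towards -x, 56 mm high.
- jam_nut (a joint): Steel hexagonal nut on the screw axis, 70 to 90 mm high, 50 mm across flats. Value: rad, 0 = tight (end stop; starts there), grows as loosened anticlockwise from above, end stop at 1.0. At 0 two flats face +y and -y of the stop, the others every 60 degrees; they turn with it. Stiff (0.12 N m), stays put, does not rise. The adjuster may be turned only while this nut is loose.
- adjuster (a joint): Brass key on the screw axis: upright bar 28 mm long, 12 mm thick, 100 to 126 mm high, bare 13 mm thread below it; a narrow nose at one end reaches 19 mm from the axis. Value: rad, anticlockwise from above positive, 0 = nose towards -x of the stop, at the ridge. Starts 0.6 to 1.25 clockwise (negative); limits -1.6 and 1.6. Turns at 0.04 N m; stays put, does not rise.
- round_stop: The other depth stop, already set and locked, to be left untouched: the same frame and brass key, but a round base 92 mm across and a round knurled nut 50 mm across; 126 mm high. Origin on the worktop, on its screw axis.
There are look-alikes about, which are no part of the job. Leave any orange look-alike of the screw_stop alone.

How it is judged:
By the outcome, as a careful person would: the job done as asked, in the order asked, and still so for the second after the job is handed in, with the robot touching nothing.
It also fails if it takes over 58 s, if anything falls off the work surface, if the arm or the gripper's body presses on something with over 40 N, if the wrist force passes 120 N, or if a joint passes its speed limit or range.

### The arm

A 7-joint arm with a two-finger parallel gripper is mounted at the origin on a cart in front of the work surface, level with it; the furniture and walls round the work are solid. World frame = base frame: x ahead of the robot, y to its left, z up, the work surface at z = 0. Lengths are in mm, angles in rad, forces in N, time in s.
With the tool pointing down it reaches from about 400 to 925 mm from the base axis. Payload 5.6 kg.
Tool frame: the origin (TCP) lies midway between the tips of the shut fingers; the grasp point (between the pads) lies 19 mm behind it; z points along the fingers, y is the line along which they close (so a half turn about z gives the same grasp; the last joint's range is limited). The gripper opens to 85 mm and grips with 20 to 120 N. Pads are 22 mm wide; open, the fingers measure 114 mm over their backs; the gripper's body (76 mm by 85 mm) begins 54 mm behind the grasp point. The pads swing forward as they close: fully open they stand 13 mm farther back than shut.
Start: joints at [1.103, 0.468, -0.012, 1.603, 0.006, 1.071, -0.056], TCP at [267.851, -592.253, 231.29] pointing down, gripper open.
Joint ranges: [-2.53, 2.53], [-0.31, 2.02], [-1.57, 1.55], [0.28, 2.44], [-1.29, 4.43], [0.15, 1.84], [-2.92, 2.92]. Speed limits (rad/s): [2.57, 2.57, 3.14, 3.14, 3.14, 3.14, 3.14].

### API

Orientations are given as a rotation vector (axis times angle).
In Python, from workcell import telemetry, cams, workorder gives the robot as it stands. The module is installed in compiled form; this text tells all that it offers.
- The arm moves only by the shell command python3 -m inch 'ROWS'. ROWS is JSON, a list of rows, each an object with "translation": the shift along the tool's x, y, z each as a share of 500 mm, from -1 to 1, a list of three; "rot": the turn, a rotation vector about the tool's x, y, z each as a share of pi rad, from -1 to 1, a list of three; "grip": the closure, from 0 (fully open) to 1 (shut). In form: [{"translation": [x, y, z], "rot": [wx, wy, wz], "grip": grip}, ...]. A call has 1 to 12 rows; each row is the pose to reach, as a shift and turn from the pose commanded when the call began, along the tool's axes at that moment, turning the shorter way round; what a row does not reach only later rows make up. A row lasts 1/10 s, in which the tool goes at most 50 mm and 8.59 degrees, less where a joint would pass 70% of its speed; a pose out of reach is approached as far as the arm can. A call with a number of a shift or a turn outside -1 to 1 is refused whole. A call with a gripper value outside its range is refused whole. The fingers move at their own pace and stop on an object; the grip force is fixed at half the most. Time passes only in rows, so rows that repeat a pose let the fingers close. It gives the time, the measured TCP pose, the force, the opening and the grip force at its end, in the units of the state.
- telemetry.sense(): the state, without advancing time (a new reading comes with each control period).
- cams.get_image(name): name is "side" or "top"; returns the picture (384x512x3 uint8, red, green, blue); there is no depth.
- cams.calibration(name): a dict with "camera_matrix" (3x3 intrinsics, pixels), "distortion" ([k1, k2, p1, p2, k3] as OpenCV has them; the pictures are not rectified), "R" (3x3) and "t" (3): a world point X has camera coordinates R X + t. Camera axes: x right, y down, z forward; pixel columns grow to the right and rows downward; lengths in mm; the calibration is good to about 2 mm. A picture is of the moment at which its call begins. calibration takes no time and is no camera call.
- workorder.hand_in(): hands the job in; it is judged then, once.
The state is a dict: "t": time; "qpos": joint angles; "qd": joint speeds; "effort": joint torques, N m; "tool_pos": TCP position; "orientation": TCP orientation; "ft_force": force on the tool from outside, world axes, zero at the start; "wrist_torque": the same for the moment, N m; "width": finger opening in mm; "grip_force": force on a finger pad.
Only numpy, scipy, OpenCV 4.12 (cv2) and the standard library are available. Lean on these libraries where they do the work, as an engineer would, in place of code of your own. Each camera call takes 0.05 s, during which the arm holds its last target. There are 200 camera calls.

## Working session

There is one attempt and no reset: what is moved stays moved. The work goes in short steps, Python scripts to look and compute and a shell command to move; the robot and the scene stay as the last step left them, time stands still between calls to the robot, and variables do not carry over. Pictures are saved under pics/ and viewed, at most 10 in all, crops included, and the job is handed in when it is done.

```bash
mkdir -p pics; python3 - <<'E'
from workcell import telemetry,cams
import cv2
s=telemetry.sense();print(s['t'],s['tool_pos'],s['orientation'],s['width'])
for n in ('side','top'):
    i=cams.get_image(n);cv2.imwrite(f'pics/{n}0.png',i[:,:,::-1])
    c=cams.calibration(n);print(n,c['camera_matrix'],c['distortion'],c['R'],c['t'])
a=cv2.imread('pics/side0.png');b=cv2.imread('pics/top0.png')
E
```

```text
0.0 [ 267.60421089 -591.71605816  230.3151377 ] [-3.06927242e+00 -6.61783276e-01  8.02473394e-04] 85.35821699542872
side [[447.48316285   0.         253.37379329]
 [  0.         447.48316285 182.34503518]
 [  0.           0.           1.        ]] [-0.1649467  0.         0.         0.         0.       ] [[-0.99929893  0.03712908  0.0048044 ]
 [ 0.01578656  0.53424645 -0.84518135]
 [-0.03394754 -0.84451297 -0.53445805]] [ 544.72214322    8.98645871 1169.86866178]
top [[429.15986529   0.         259.03272552]
 [  0.         429.15986529 191.64909335]
 [  0.           0.           1.        ]] [-0.14203937  0.          0.          0.          0.        ] [[-0.06273062 -0.99802687  0.00268862]
 [-0.97764092  0.06090707 -0.20126738]
 [ 0.2007065  -0.01525414 -0.97953265]] [  44.16293855  542.04799617 1100.03453633]
```

View pics/top0.png

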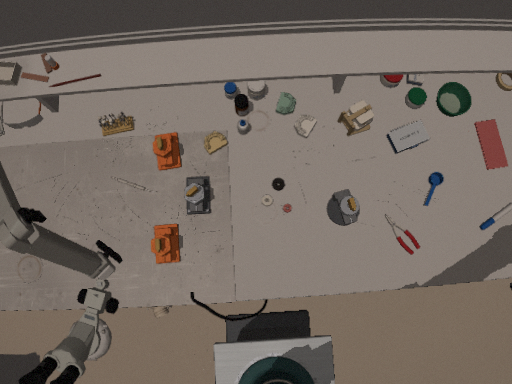

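View pics/side0.png

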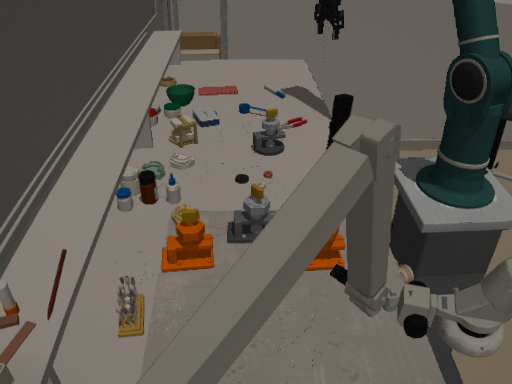

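Candidates in the top picture: orange look-alikes at (167,151) and (166,243), round-base stop at (345,206), and a grey stop on a dark rectangular base at (198,195). The last one fits the description. I'll confirm it in a crop.

```bash
python3 - <<'E'
import cv2,numpy as np
b=cv2.imread('pics/top0.png')[165:225,168:228];a=cv2.imread('pics/side0.png')[175:250,220:280]
b=cv2.resize(b,(480,480),interpolation=cv2.INTER_CUBIC);a=cv2.resize(a,None,fx=5,fy=5,interpolation=cv2.INTER_CUBIC)
a=np.vstack([a,np.zeros((480-375,300,3),np.uint8)])
cv2.imwrite('pics/c0.png',np.hstack([b,a]))
E
```

```text
(no output)
```

View pics/c0.png

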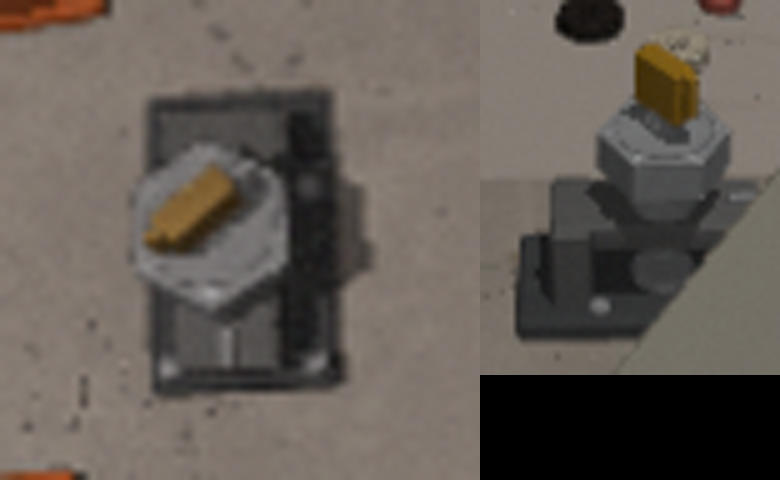

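Confirmed: dark rectangular base, hexagonal nut, ridge on the side towards the robot. In the top crop the nut-top centre is ≈(210,220), its vertices (207,143) and (213,295), and the nose ≈(150,240).

```bash
cat > h.py <<'E'
from workcell import telemetry,cams
import cv2,numpy as np
from scipy.spatial.transform import Rotation as Ro
def bp(n,uv,z):
    c=cams.calibration(n);R=np.array(c['R']);t=np.array(c['t'])
    p=cv2.undistortPoints(np.float64(uv).reshape(-1,1,2),np.array(c['camera_matrix']),np.array(c['distortion']))[:,0]
    d=np.c_[p,np.ones(len(p))]@R;o=-R.T@t
    return o+d*((z-o[2])/d[:,2])[:,None]
def pj(n,X):
    c=cams.calibration(n)
    return cv2.projectPoints(np.float64(X).reshape(-1,3),cv2.Rodrigues(np.array(c['R']))[0],np.array(c['t']),np.array(c['camera_matrix']),np.array(c['distortion']))[0][:,0]
E
python3 - <<'E'
from h import *
T=lambda l:np.array(l)/8+[168,165]-.44
S=lambda l:(np.array(l)-[480,0])/5+[220,175]-.4
print('nut',bp('top',T([(210,220),(207,143),(213,295)]),90).round(1),bp('side',S([(665,137)]),90).round(1))
k=bp('top',T([(150,240),(222,178)]),126);print('key',k.round(1))
e=bp('top',T([(150,98),(153,392),(330,92),(341,383)]),12);print('base',e.round(1),e.mean(0))
for a,b in ((1,0),(3,2)): d=e[a]-e[b];print(np.degrees(np.arctan2(-d[1],-d[0])))
d=bp('top',T([(227,325),(229,370)]),56);print('ridge',d.round(1))
d=k[0]-k[1];print('nose',np.degrees(np.arctan2(d[1],d[0])))
s=telemetry.sense();print(Ro.from_rotvec(s['orientation']).as_matrix().round(3))
E
```

```text
nut [[546.1 181.1  90. ]
 [572.  181.3  90. ]
 [521.1 180.9  90. ]] [[545.7 187.2  90. ]]
key [[533.1 195.3 126. ]
 [551.8 171.8 126. ]]
base [[608.1 211.9  12. ]
 [503.1 213.9  12. ]
 [606.2 148.1  12. ]
 [502.3 148.4  12. ]] [554.89963803 180.55944557  12.        ]
-1.0859898333431863
-0.14680437000866037
ridge [[517.1 181.3  56. ]
 [501.8 181.2  56. ]]
nose 128.36633367036535
[[ 0.911  0.412 -0.001]
 [ 0.412 -0.911  0.001]
 [-0.    -0.002 -1.   ]]
```

Axis ≈ (546, 181.5), stop yaw ≈ 0, adjuster ≈ -0.85. I'll hold the nut with tool-x yaw at 120°. First I move across in two calls.

```bash
python3 -m inch '[{"translation":[0.286,-0.295,0],"rot":[0,0,-0.13],"grip":0},{"translation":[0.572,-0.59,0],"rot":[0,0,-0.267],"grip":0},{"translation":[0.572,-0.59,0],"rot":[0,0,-0.267],"grip":0},{"translation":[0.572,-0.59,0],"rot":[0,0,-0.267],"grip":0},{"translation":[0.572,-0.59,0],"rot":[0,0,-0.267],"grip":0},{"translation":[0.572,-0.59,0],"rot":[0,0,-0.267],"grip":0},{"translation":[0.572,-0.59,0],"rot":[0,0,-0.267],"grip":0},{"translation":[0.572,-0.59,0],"rot":[0,0,-0.267],"grip":0},{"translation":[0.572,-0.59,0],"rot":[0,0,-0.267],"grip":0},{"translation":[0.572,-0.59,0],"rot":[0,0,-0.267],"grip":0}]'
cat >> h.py <<'E'
def plan(x,y,z,yaw):
    s=telemetry.sense();R=Ro.from_rotvec(s['orientation']);a=np.radians(yaw)
    G=Ro.from_matrix([[np.cos(a),np.sin(a),0],[np.sin(a),-np.cos(a),0],[0,0,-1]])
    print('t',s['t'],'pos',s['tool_pos'].round(1) if hasattr(s['tool_pos'],'round') else s['tool_pos'],'w',round(s['width'],1),'F',np.round(s['ft_force'],1),'M',np.round(s['wrist_torque'],2))
    m=R.as_matrix();print('yaw',np.degrees(np.arctan2(m[1,0],m[0,0])).round(2),'q',np.round(s['qpos'],2))
    print('trans',(R.inv().apply(np.array([x,y,z])-s['tool_pos'])/500).round(4),'rot',((R.inv()*G).as_rotvec()/np.pi).round(4))
E
python3 -c "
from h import *
plan(546,181.5,230,120)"
```

```text
t: 1.1
tool_pos: [407.4, -203.8, 231.3]
orientation: [-2.531, -1.861, 0.0]
ft_force: [0.1, -0.8, -0.1]
width: 85.8
grip_force: 0.0
t 1.1 pos [ 407.4 -203.8  231.3] w 85.8 F [ 0.1 -0.8 -0.1] M [-0.07  0.07  0.02]
yaw 72.65 q [ 0.75  0.17 -0.39  2.04  0.08  0.95  0.01]
trans [0.8181 0.0349 0.0026] rot [-0.    -0.    -0.263]
```

```bash
python3 -m inch '[{"translation":[0.409,0.017,0],"rot":[0,0,-0.13],"grip":0},{"translation":[0.818,0.035,0.002],"rot":[0,0,-0.263],"grip":0},{"translation":[0.818,0.035,0.002],"rot":[0,0,-0.263],"grip":0},{"translation":[0.818,0.035,0.002],"rot":[0,0,-0.263],"grip":0},{"translation":[0.818,0.035,0.002],"rot":[0,0,-0.263],"grip":0},{"translation":[0.818,0.035,0.002],"rot":[0,0,-0.263],"grip":0},{"translation":[0.818,0.035,0.002],"rot":[0,0,-0.263],"grip":0},{"translation":[0.818,0.035,0.002],"rot":[0,0,-0.263],"grip":0},{"translation":[0.818,0.035,0.002],"rot":[0,0,-0.263],"grip":0},{"translation":[0.818,0.035,0.002],"rot":[0,0,-0.263],"grip":0},{"translation":[0.818,0.035,0.002],"rot":[0,0,-0.263],"grip":0}]'
python3 - <<'E'
from h import *
plan(546,183,60,120)
i=cams.get_image('side')[150:260,190:340,::-1];t=cams.get_image('top')[140:250,120:270,::-1]
cv2.imwrite('pics/c1.png',np.hstack([cv2.resize(x,None,fx=2.6,fy=2.6,interpolation=cv2.INTER_CUBIC) for x in (i,t)]))
print(pj('side',[[546,183,90],[546,183,126],[546,183,230]]),pj('top',[[546,183,90],[546,183,126]]))
E
```

```text
t: 2.2
tool_pos: [547.6, 176.1, 229.4]
orientation: [-1.581, -2.715, 0.004]
ft_force: [0.2, -1.2, 0.4]
width: 85.5
grip_force: 0.0
t 2.2 pos [547.6 176.1 229.4] w 85.5 F [ 0.2 -1.2  0.4] M [-0.03 -0.02 -0.03]
yaw 119.57 q [ 0.14  0.44 -0.66  1.76  0.3   1.05 -0.11]
trans [0.0139 0.0048 0.3389] rot [-0.0007  0.0003 -0.0024]
[[256.35962337 200.8801163 ]
 [256.50551741 186.62030841]
 [256.95578029 141.93651982]] [[193.0851505  192.14153831]
 [190.99213388 189.29764637]]
```

View pics/c1.png

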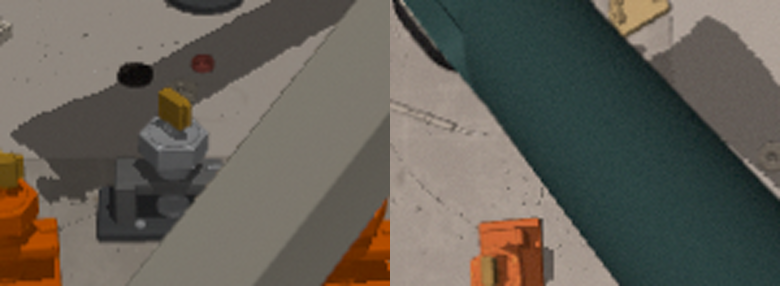

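```bash
python3 -c "
from h import *
plan(546,182.5,60,120)"
```

```text
t 2.3 pos [547.5 175.9 229.9] w 85.2 F [ 0.2 -0.2  0.5] M [-0.   -0.   -0.03]
yaw 119.52 q [ 0.14  0.44 -0.66  1.76  0.3   1.05 -0.11]
trans [0.0135 0.0043 0.3399] rot [-0.0004  0.0004 -0.0027]
```

```bash
python3 -m inch '[{"translation":[0.0135,0.0043,0],"rot":[0,0,-0.0027],"grip":0},{"translation":[0.0135,0.0043,0.08],"rot":[0,0,-0.0027],"grip":0},{"translation":[0.0135,0.0043,0.16],"rot":[0,0,-0.0027],"grip":0},{"translation":[0.0135,0.0043,0.22],"rot":[0,0,-0.0027],"grip":0},{"translation":[0.0135,0.0043,0.26],"rot":[0,0,-0.0027],"grip":0},{"translation":[0.0135,0.0043,0.26],"rot":[0,0,-0.0027],"grip":0},{"translation":[0.0135,0.0043,0.26],"rot":[0,0,-0.0027],"grip":0}]'
python3 - <<'E'
from h import *
i=cams.get_image('side')[110:260,180:340,::-1]
cv2.imwrite('pics/c2.png',cv2.resize(i,None,fx=4,fy=4,interpolation=cv2.INTER_CUBIC))
plan(546,182.5,60,120)
E
```

```text
t: 3.0
tool_pos: [546.0, 185.8, 100.9]
orientation: [1.566, 2.723, 0.001]
ft_force: [1.5, 0.0, 0.0]
width: 85.3
grip_force: 0.0
t 3.05 pos [546.6 186.1 101.6] w 85.4 F [-0.7 -0.7 -0. ] M [-0.01 -0.    0.03]
yaw 120.2 q [ 0.06  0.6  -0.59  1.85  0.44  0.82 -0.22]
trans [-0.0055 -0.0047  0.0832] rot [0.0006 0.0001 0.0011]
```

View pics/c2.png

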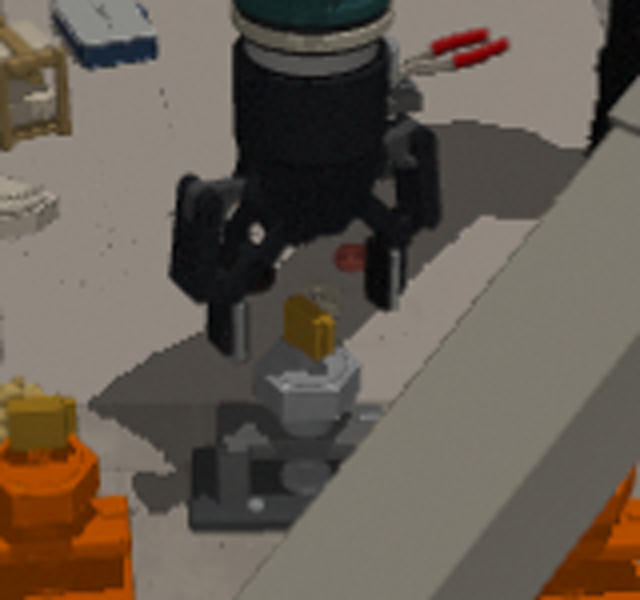

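The fingers straddle the key and nut, with tips at (235,335) and (388,285) in the crop. Next I correct by about 4 mm and go down.

```bash
python3 -m inch '[{"translation":[-0.0055,-0.0047,0],"rot":[0,0,0.001],"grip":0},{"translation":[-0.0055,-0.0047,0.03],"rot":[0,0,0.001],"grip":0},{"translation":[-0.0055,-0.0047,0.06],"rot":[0,0,0.001],"grip":0},{"translation":[-0.0055,-0.0047,0.083],"rot":[0,0,0.001],"grip":0},{"translation":[-0.0055,-0.0047,0.083],"rot":[0,0,0.001],"grip":0},{"translation":[-0.0055,-0.0047,0.083],"rot":[0,0,0.001],"grip":0}]'
python3 -c "
from h import *
plan(546,182.5,60,120)"
```

```text
t: 3.65
tool_pos: [544.7, 182.5, 58.1]
orientation: [-1.569, -2.721, 0.001]
ft_force: [0.1, 0.1, -0.4]
width: 85.0
grip_force: 0.0
t 3.65 pos [544.7 182.5  58.1] w 85.0 F [ 0.1  0.1 -0.4] M [-0.01 -0.02 -0.01]
yaw 120.07 q [ 0.03  0.65 -0.55  1.87  0.48  0.75 -0.26]
trans [-0.0013  0.0021 -0.0038] rot [-0.0004 -0.0002  0.0004]
```

```bash
python3 -m inch '[{"translation":[0,0.002,-0.003],"rot":[0,0,0],"grip":0.3},{"translation":[0,0.002,-0.003],"rot":[0,0,0],"grip":1},{"translation":[0,0.002,-0.003],"rot":[0,0,0],"grip":1},{"translation":[0,0.002,-0.003],"rot":[0,0,0],"grip":1},{"translation":[0,0.002,-0.003],"rot":[0,0,0],"grip":1},{"translation":[0,0.002,-0.003],"rot":[0,0,0],"grip":1},{"translation":[0,0.002,-0.003],"rot":[0,0,0],"grip":1},{"translation":[0,0.002,-0.003],"rot":[0,0,0],"grip":1}]'
python3 -c "
from h import *
plan(546,182.5,60,120)"
```

```text
t: 4.45
tool_pos: [546.0, 182.8, 61.2]
orientation: [1.569, 2.721, -0.0]
ft_force: [-2.7, -1.7, 5.2]
width: 49.5
grip_force: 62.0
t 4.45 pos [546.  182.8  61.2] w 49.5 F [-2.7 -1.7  5.2] M [-0.16  0.41  0.03]
yaw 120.05 q [ 0.04  0.65 -0.55  1.87  0.48  0.75 -0.26]
trans [-0.0005 -0.0002  0.0024] rot [0.     0.0002 0.0003]
```

Width is 49.5, so the nut is held on its flats. Now loosening by 45°.

```bash
python3 -m inch '[{"translation":[0,0,0],"rot":[0,0,-0.02],"grip":1},{"translation":[0,0,0],"rot":[0,0,-0.05],"grip":1},{"translation":[0,0,0],"rot":[0,0,-0.08],"grip":1},{"translation":[0,0,0],"rot":[0,0,-0.11],"grip":1},{"translation":[0,0,0],"rot":[0,0,-0.14],"grip":1},{"translation":[0,0,0],"rot":[0,0,-0.17],"grip":1},{"translation":[0,0,0],"rot":[0,0,-0.2],"grip":1},{"translation":[0,0,0],"rot":[0,0,-0.23],"grip":1},{"translation":[0,0,0],"rot":[0,0,-0.25],"grip":1},{"translation":[0,0,0],"rot":[0,0,-0.25],"grip":1},{"translation":[0,0,0],"rot":[0,0,-0.25],"grip":1}]'
python3 -c "
from h import *
plan(546,182.5,60,165)"
```

```text
t: 5.55
tool_pos: [545.8, 182.4, 61.2]
orientation: [0.409, 3.115, -0.002]
ft_force: [-3.2, -1.9, 6.7]
width: 49.2
grip_force: 62.2
t 5.55 pos [545.8 182.4  61.2] w 49.2 F [-3.2 -1.9  6.7] M [-0.14  0.6   0.07]
yaw 165.04 q [ 0.16  0.71 -0.73  1.86  0.64  0.82  0.41]
trans [-0.0004  0.0002  0.0024] rot [-0.0003  0.0001  0.0002]
```

```bash
python3 -m inch '[{"translation":[0,0,0],"rot":[0,0,0],"grip":0},{"translation":[0,0,0],"rot":[0,0,0],"grip":0},{"translation":[0,0,0],"rot":[0,0,0],"grip":0},{"translation":[0,0,0],"rot":[0,0,0],"grip":0},{"translation":[0,0,-0.04],"rot":[0,0,0],"grip":0},{"translation":[0,0,-0.072],"rot":[0,0,0.03],"grip":0},{"translation":[0,0,-0.072],"rot":[0,0,0.07],"grip":0},{"translation":[0,0,-0.072],"rot":[0,0,0.11],"grip":0},{"translation":[0,0,-0.072],"rot":[0,0,0.15],"grip":0},{"translation":[0,0,-0.072],"rot":[0,0,0.189],"grip":0},{"translation":[0,0,-0.072],"rot":[0,0,0.189],"grip":0}]'
python3 - <<'E'
from h import *
plan(546,182.5,97,131)
i=cams.get_image('side')[140:240,190:320,::-1]
cv2.imwrite('pics/c3.png',cv2.resize(i,None,fx=5,fy=5,interpolation=cv2.INTER_CUBIC))
E
```

```text
t: 6.65
tool_pos: [546.1, 182.9, 96.4]
orientation: [1.302, 2.858, -0.0]
ft_force: [0.2, 0.0, -0.4]
width: 85.5
grip_force: 0.0
t 6.65 pos [546.1 182.9  96.4] w 85.5 F [ 0.2  0.  -0.4] M [ 0.01  0.02 -0.02]
yaw 131.02 q [ 0.1   0.62 -0.63  1.85  0.48  0.83 -0.07]
trans [-0.0006 -0.0007 -0.0012] rot [0.     0.0002 0.0001]
```

View pics/c3.png

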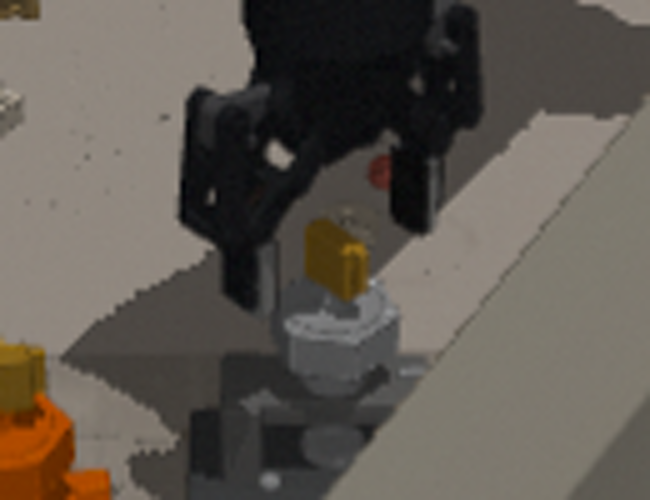

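The nut has turned, the key is where it was at (337,260) in the crop, and the fingers are either side of it. Gripping the key.

```bash
python3 -m inch '[{"translation":[0,0,-0.001],"rot":[0,0,0],"grip":0.5},{"translation":[0,0,-0.001],"rot":[0,0,0],"grip":0.75},{"translation":[0,0,-0.001],"rot":[0,0,0],"grip":1},{"translation":[0,0,-0.001],"rot":[0,0,0],"grip":1},{"translation":[0,0,-0.001],"rot":[0,0,0],"grip":1},{"translation":[0,0,-0.001],"rot":[0,0,0],"grip":1},{"translation":[0,0,-0.001],"rot":[0,0,0],"grip":1},{"translation":[0,0,-0.001],"rot":[0,0,0],"grip":1},{"translation":[0,0,-0.001],"rot":[0,0,0],"grip":1},{"translation":[0,0,-0.001],"rot":[0,0,0],"grip":1}]'
python3 -c "
from h import *
plan(546,182.5,97,180)"
```

```text
t: 7.7
tool_pos: [545.9, 182.7, 96.8]
orientation: [1.302, 2.859, -0.001]
ft_force: [-1.9, -2.3, 3.1]
width: 11.6
grip_force: 59.6
t 7.7 pos [545.9 182.7  96.8] w 11.6 F [-1.9 -2.3  3.1] M [-0.19  0.31 -0.  ]
yaw 131.02 q [ 0.1   0.62 -0.63  1.85  0.48  0.83 -0.07]
trans [-0.0004 -0.0001 -0.0003] rot [-1.000e-04  0.000e+00 -2.721e-01]
```

```bash
python3 -m inch '[{"translation":[0,0,0],"rot":[0,0,-0.02],"grip":1},{"translation":[0,0,0],"rot":[0,0,-0.05],"grip":1},{"translation":[0,0,0],"rot":[0,0,-0.08],"grip":1},{"translation":[0,0,0],"rot":[0,0,-0.115],"grip":1},{"translation":[0,0,0],"rot":[0,0,-0.15],"grip":1},{"translation":[0,0,0],"rot":[0,0,-0.185],"grip":1},{"translation":[0,0,0],"rot":[0,0,-0.22],"grip":1},{"translation":[0,0,0],"rot":[0,0,-0.25],"grip":1},{"translation":[0,0,0],"rot":[0,0,-0.272],"grip":1},{"translation":[0,0,0],"rot":[0,0,-0.272],"grip":1},{"translation":[0,0,0],"rot":[0,0,-0.272],"grip":1}]'
python3 -c "
from h import *
plan(546,182.5,97,180)"
```

```text
t: 8.8
tool_pos: [545.8, 182.3, 96.8]
orientation: [-0.002, -3.141, 0.001]
ft_force: [-2.7, -2.5, 5.0]
width: 10.9
grip_force: 59.9
t 8.8 pos [545.8 182.3  96.8] w 10.9 F [-2.7 -2.5  5. ] M [-0.52  0.56  0.05]
yaw 179.94 q [ 0.23  0.69 -0.83  1.85  0.64  0.9   0.66]
trans [-0.0004  0.0003 -0.0004] rot [-0.0003 -0.0002 -0.0003]
```

```bash
python3 -m inch '[{"translation":[0,0,0],"rot":[0,0,0],"grip":0},{"translation":[0,0,0],"rot":[0,0,0],"grip":0},{"translation":[0,0,0],"rot":[0,0,0],"grip":0},{"translation":[0,0,0],"rot":[0,0,0],"grip":0},{"translation":[0,0,-0.1],"rot":[0,0,0],"grip":0},{"translation":[0,0,-0.2],"rot":[0,0,0],"grip":0},{"translation":[0,-0.1,-0.25],"rot":[0,0,0],"grip":0},{"translation":[0,-0.2,-0.25],"rot":[0,0,0],"grip":0},{"translation":[0,-0.3,-0.25],"rot":[0,0,0],"grip":0},{"translation":[0,-0.4,-0.25],"rot":[0,0,0],"grip":0},{"translation":[0,-0.5,-0.25],"rot":[0,0,0],"grip":0},{"translation":[0,-0.5,-0.25],"rot":[0,0,0],"grip":0}]'
python3 - <<'E'
from h import *
i=cams.get_image('top');cv2.imwrite('pics/top1.png',i[:,:,::-1])
cv2.imwrite('pics/c4.png',cv2.resize(i[160:235,163:233,::-1],None,fx=8,fy=8,interpolation=cv2.INTER_CUBIC))
plan(546,182.5,97,165)
E
```

```text
t: 10.0
tool_pos: [545.7, -75.5, 220.9]
orientation: [-0.018, -3.14, 0.005]
ft_force: [1.1, -0.5, -0.3]
width: 85.6
grip_force: 0.0
t 10.05 pos [545.8 -72.6 221.2] w 85.4 F [-0.  -0.1  0.4] M [-0.04  0.05 -0.03]
yaw 179.49 q [ 0.81  0.5  -0.96  1.81  0.47  1.07  1.24]
trans [0.0039 0.5106 0.2476] rot [-0.0005 -0.0002  0.0805]
```

View pics/c4.png

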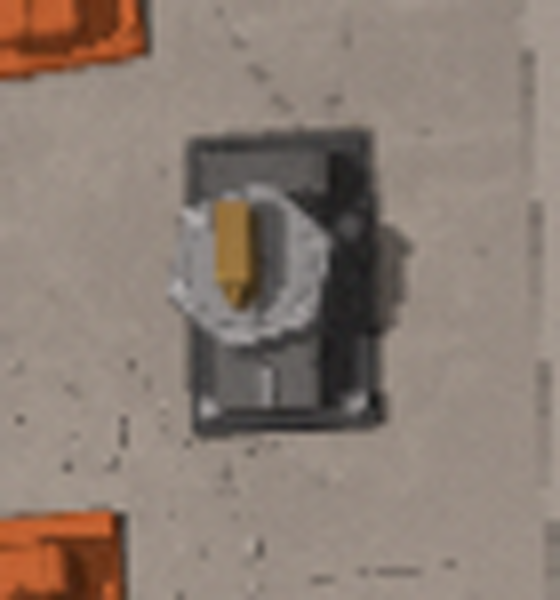

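The nose points straight down the picture, key edge (215,200)→(218,280), parallel to the ridge at (267,365)→(268,410). The adjuster is set. Now back to retighten the nut.

```bash
python3 -m inch '[{"translation":[0,0.1,0],"rot":[0,0,0.03],"grip":0},{"translation":[0.004,0.2,0],"rot":[0,0,0.06],"grip":0},{"translation":[0.004,0.3,0],"rot":[0,0,0.08],"grip":0},{"translation":[0.004,0.4,0],"rot":[0,0,0.08],"grip":0},{"translation":[0.004,0.48,0],"rot":[0,0,0.08],"grip":0},{"translation":[0.004,0.51,0],"rot":[0,0,0.08],"grip":0},{"translation":[0.004,0.51,0.06],"rot":[0,0,0.08],"grip":0},{"translation":[0.004,0.51,0.12],"rot":[0,0,0.08],"grip":0},{"translation":[0.004,0.51,0.16],"rot":[0,0,0.08],"grip":0},{"translation":[0.004,0.51,0.16],"rot":[0,0,0.08],"grip":0},{"translation":[0.004,0.51,0.16],"rot":[0,0,0.08],"grip":0}]'
python3 -c "
from h import *
plan(546,182.5,61,165)"
```

```text
t: 11.15
tool_pos: [543.6, 189.4, 142.3]
orientation: [-0.391, -3.117, -0.002]
ft_force: [0.7, 0.5, 0.4]
width: 85.5
grip_force: 0.0
t 11.15 pos [543.6 189.4 142.3] w 85.5 F [0.7 0.5 0.4] M [ 0.06  0.04 -0.01]
yaw 165.69 q [ 0.23  0.62 -0.83  1.82  0.55  0.95  0.47]
trans [-0.0081 -0.0124  0.1626] rot [ 0.0003 -0.0001  0.0038]
```

```bash
python3 -m inch '[{"translation":[-0.008,-0.0124,0],"rot":[0,0,0.0038],"grip":0},{"translation":[-0.008,-0.0124,0.03],"rot":[0,0,0.0038],"grip":0},{"translation":[-0.008,-0.0124,0.06],"rot":[0,0,0.0038],"grip":0},{"translation":[-0.008,-0.0124,0.08],"rot":[0,0,0.0038],"grip":0},{"translation":[-0.008,-0.0124,0.08],"rot":[0,0,0.0038],"grip":0}]'
python3 -c "
from h import *
plan(546,182.5,61,165)"
```

```text
t: 11.65
tool_pos: [545.0, 180.2, 99.6]
orientation: [-0.412, -3.111, 0.002]
ft_force: [-0.5, -0.6, -0.5]
width: 85.0
grip_force: 0.0
t 11.65 pos [545.  180.2  99.6] w 85.0 F [-0.5 -0.6 -0.5] M [-0.02  0.    0.01]
yaw 164.91 q [ 0.21  0.67 -0.79  1.85  0.6   0.89  0.44]
trans [-0.001   0.0051  0.0772] rot [-0.0006 -0.001  -0.0005]
```

```bash
python3 -m inch '[{"translation":[-0.001,0.004,0.03],"rot":[0,0,0],"grip":0},{"translation":[-0.001,0.004,0.06],"rot":[0,0,0],"grip":0},{"translation":[-0.001,0.004,0.077],"rot":[0,0,0],"grip":0},{"translation":[-0.001,0.004,0.077],"rot":[0,0,0],"grip":0},{"translation":[-0.001,0.004,0.077],"rot":[0,0,0],"grip":0}]'
python3 -c "
from h import *
plan(546,182.5,61,165)"
```

```text
t: 12.15
tool_pos: [547.3, 182.8, 63.1]
orientation: [-0.412, -3.114, -0.0]
ft_force: [0.3, 0.3, 0.9]
width: 85.3
grip_force: 0.0
t 12.15 pos [547.3 182.8  63.1] w 85.3 F [0.3 0.3 0.9] M [ 0.03  0.01 -0.03]
yaw 164.91 q [ 0.17  0.72 -0.75  1.86  0.65  0.83  0.4 ]
trans [ 0.0023 -0.0013  0.0041] rot [-0.     -0.0001 -0.0005]
```

```bash
python3 -m inch '[{"translation":[0.002,-0.001,0.004],"rot":[0,0,0],"grip":0.3},{"translation":[0.002,-0.001,0.004],"rot":[0,0,0],"grip":1},{"translation":[0.002,-0.001,0.004],"rot":[0,0,0],"grip":1},{"translation":[0.002,-0.001,0.004],"rot":[0,0,0],"grip":1},{"translation":[0.002,-0.001,0.004],"rot":[0,0,0],"grip":1},{"translation":[0.002,-0.001,0.004],"rot":[0,0,0],"grip":1},{"translation":[0.002,-0.001,0.004],"rot":[0,0,0],"grip":1},{"translation":[0.002,-0.001,0.004],"rot":[0,0,0],"grip":1}]'
python3 -c "
from h import *
plan(546,182.5,61,120)"
```

```text
t: 12.95
tool_pos: [546.4, 182.2, 61.9]
orientation: [0.413, 3.114, -0.001]
ft_force: [-0.9, -2.1, 5.8]
width: 48.9
grip_force: 62.3
t 12.95 pos [546.4 182.2  61.9] w 48.9 F [-0.9 -2.1  5.8] M [-0.33  0.46 -0.04]
yaw 164.89 q [ 0.17  0.72 -0.74  1.86  0.65  0.82  0.4 ]
trans [0.0009 0.0003 0.0018] rot [-1.000e-04  2.000e-04  2.494e-01]
```

```bash
python3 -m inch '[{"translation":[0,0,0],"rot":[0,0,0.02],"grip":1},{"translation":[0,0,0],"rot":[0,0,0.05],"grip":1},{"translation":[0,0,0],"rot":[0,0,0.08],"grip":1},{"translation":[0,0,0],"rot":[0,0,0.11],"grip":1},{"translation":[0,0,0],"rot":[0,0,0.14],"grip":1},{"translation":[0,0,0],"rot":[0,0,0.17],"grip":1},{"translation":[0,0,0],"rot":[0,0,0.2],"grip":1},{"translation":[0,0,0],"rot":[0,0,0.225],"grip":1},{"translation":[0,0,0],"rot":[0,0,0.24],"grip":1},{"translation":[0,0,0],"rot":[0,0,0.245],"grip":1},{"translation":[0,0,0],"rot":[0,0,0.249],"grip":1},{"translation":[0,0,0],"rot":[0,0,0.249],"grip":1}]'
python3 -c "
from h import *
plan(546,182.5,61,120)"
python3 -m inch '[{"translation":[0,0,0],"rot":[0,0,0.004],"grip":1},{"translation":[0,0,0],"rot":[0,0,0.008],"grip":1},{"translation":[0,0,0],"rot":[0,0,0.012],"grip":1},{"translation":[0,0,0],"rot":[0,0,0.012],"grip":1}]'
python3 -c "
from h import *
plan(546,182.5,61,120)"
```

```text
t: 14.15
tool_pos: [546.3, 182.2, 61.9]
orientation: [1.569, 2.721, -0.001]
ft_force: [-1.8, -1.9, 5.2]
width: 48.8
grip_force: 62.4
t 14.15 pos [546.3 182.2  61.9] w 48.8 F [-1.8 -1.9  5.2] M [-0.3   0.51 -0.06]
yaw 120.05 q [ 0.05  0.65 -0.57  1.87  0.49  0.76 -0.27]
trans [ 0.0009 -0.0001  0.0018] rot [-0.0001  0.0003  0.0003]
t: 14.55
tool_pos: [546.3, 182.2, 61.9]
orientation: [1.61, 2.695, -0.002]
ft_force: [-1.5, -3.1, 6.1]
width: 48.9
grip_force: 63.3
t 14.55 pos [546.3 182.2  61.9] w 48.9 F [-1.5 -3.1  6.1] M [-0.52  0.54  1.72]
yaw 118.3 q [ 0.04  0.65 -0.56  1.87  0.49  0.76 -0.29]
trans [ 0.0009 -0.0001  0.0017] rot [-0.      0.0008 -0.0095]
```

Mz jumped from -0.06 to 1.72 N m, so the nut is hard against its tight stop. Let go, rise and move away.

```bash
python3 -m inch '[{"translation":[0,0,0],"rot":[0,0,0],"grip":0},{"translation":[0,0,0],"rot":[0,0,0],"grip":0},{"translation":[0,0,0],"rot":[0,0,0],"grip":0},{"translation":[0,0,0],"rot":[0,0,0],"grip":0},{"translation":[0,0,-0.08],"rot":[0,0,0],"grip":0},{"translation":[0,0,-0.16],"rot":[0,0,0],"grip":0},{"translation":[0,0,-0.24],"rot":[0,0,0],"grip":0},{"translation":[0,0,-0.3],"rot":[0,0,0],"grip":0},{"translation":[0,0,-0.32],"rot":[0,0,0],"grip":0}]'
python3 -m inch '[{"translation":[-0.09,-0.05,0],"rot":[0,0,0],"grip":0},{"translation":[-0.17,-0.1,0],"rot":[0,0,0],"grip":0},{"translation":[-0.26,-0.15,0],"rot":[0,0,0],"grip":0},{"translation":[-0.34,-0.2,0],"rot":[0,0,0],"grip":0},{"translation":[-0.43,-0.25,0],"rot":[0,0,0],"grip":0},{"translation":[-0.43,-0.25,0],"rot":[0,0,0],"grip":0},{"translation":[-0.43,-0.25,0],"rot":[0,0,0],"grip":0}]'
python3 - <<'E'
from h import *
i=cams.get_image('top')
cv2.imwrite('pics/c5.png',cv2.resize(i[160:235,163:233,::-1],None,fx=8,fy=8,interpolation=cv2.INTER_CUBIC))
E
```

```text
t: 15.45
tool_pos: [547.8, 183.3, 224.8]
orientation: [1.618, 2.688, 0.007]
ft_force: [-0.1, 0.5, 0.6]
width: 85.3
grip_force: 0.0
t: 16.15
tool_pos: [535.8, -67.7, 220.2]
orientation: [-1.624, -2.687, 0.001]
ft_force: [0.1, 0.3, -0.0]
width: 85.3
grip_force: 0.0
```

View pics/c5.png

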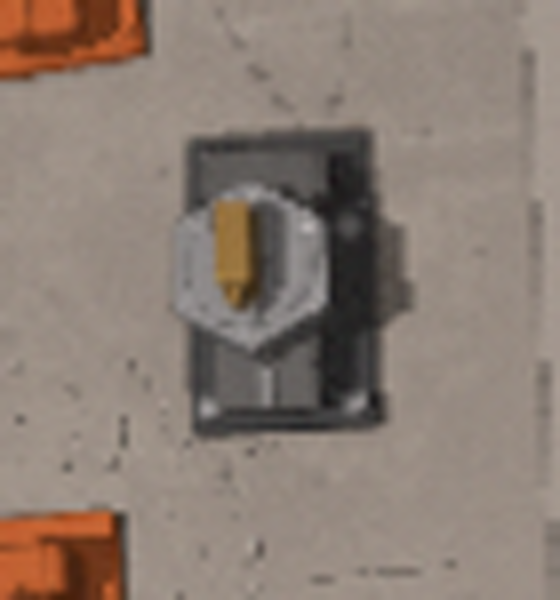

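The nut is back square, with vertices at (250,183) and (260,355) as at the start. The key's nose at (236,305) still points along the ridge, and the gripper is clear.

```bash
python3 -c "
from workcell import workorder
print(workorder.hand_in())"
```

```text
the job is handed in; nothing more can be done
None
```

The job is done and handed in at about 16 s: I loosened the hex nut 45°, turned the adjuster's nose to the ridge (within about 1° by the top camera), retightened the nut against its stop (1.7 N m at the wrist) and let go; I did not touch the round stop.

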